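Slide the slide tray under the reader's low bridge and start the reading

ROBOT

A 7-joint arm with a two-finger parallel gripper is mounted at the origin on a cart in front of the work surface, level with it; the furniture and walls round the work are solid. World frame = base frame: x ahead of the robot, y to its left, z up, the work surface at z = 0. Lengths are in m, angles in rad, forces in N, time in s.
With the tool pointing down it reaches from about 0.4 to 0.925 m from the base axis. Payload 5.6 kg.
Tool frame: the origin (TCP) lies at the very end of the fingers, on their centre line; the grasp point (between the pads) lies 19 mm behind it (env.grip_depth is the distance from the TCP to the grasp point, in m); z points along the fingers, y is the direction in which the jaws open and shut (so a half turn about z gives the same grasp; the last joint's range is limited). The gripper opens to 85 mm and grips with 20 to 120 N. Pads are 22 mm wide; open, the fingers measure 114 mm over their backs; the gripper's body (76 mm by 85 mm) begins 54 mm behind the grasp point. The pads swing forward as they close: fully open they stand 13 mm farther back than shut.
Start: joints at [-0.043, 0.468, -0.012, 1.603, 0.006, 1.071, -0.056], TCP at [0.65, -0, 0.231] pointing down, gripper open.
Joint ranges: [-2.53, 2.53], [-0.31, 2.02], [-1.57, 1.55], [0.28, 2.44], [-1.29, 4.43], [0.15, 1.84], [-2.92, 2.92]. Speed limits (rad/s): [2.57, 2.57, 3.14, 3.14, 3.14, 3.14, 3.14].

INTERFACE

Orientations are given as a unit quaternion [x, y, z, w].
In Python, from workcell import env gives the robot as it stands.
- The arm moves only by the tool servo_tool, never from a script. Its argument "series" is a list of rows, each an object with "hand": the opening, from 0 (shut) to 1 (fully open); "travel": the shift along the tool's x, y, z in m, a list of three; "rot": the turn, a rotation vector about the tool's x, y, z in degrees, a list of three. In form: [{"hand": hand, "travel": [dx, dy, dz], "rot": [rx, ry, rz]}, ...]. A call has exactly 8 rows; each row is the pose to reach, as a shift and turn from the pose commanded when the call began, along the tool's axes at that moment; what a row does not reach only later rows make up. A row lasts 1/12 s, in which the tool goes at most 41.7 mm and 7.16 degrees, less where a joint would pass 70% of its speed; a pose out of reach is approached as far as the arm can. A call with a gripper value outside its range is refused whole. The fingers move at their own pace and stop on an object; "squeeze" is the grip in N (left out, the last holds). Time passes only in rows, so rows that repeat a pose let the fingers close, or fill a call up. It gives the time, the measured TCP pose, the force and the opening at its end, in the units of the state.
- env.read_state(): the state, without advancing time (a new reading comes with each control period).
- env.capture(name): name is "scene" or "side" or "wrist"; returns a dict with "color" (384x512x3 uint8, red, green, blue), "range_z" (384x512 float32, m along the optical axis (not along the pixel's ray), 0 where there is no reading), "K" (3x3 intrinsics, pixels), "view" (4x4, takes a point from world to camera coordinates); the wrist camera has in their place "mount" (4x4, takes a point from camera to tool coordinates, whose origin is the TCP and whose axes are the flange's). Camera axes: x right, y down, z forward; pixel columns grow to the right and rows downward; lengths in m; the calibration is good to about 2 mm. A picture is of the moment at which its call begins: read the wrist's pose just before it.
- env.job_done(): hands the job in, once; it reports no verdict.
The state is a dict: "t": time; "joint_positions": joint angles; "qd": joint speeds; "tau": joint torques, N m; "position": TCP position; "orientation": TCP orientation; "ft_force": force on the tool from outside, world axes, zero at the start; "wrist_torque": the same for the moment, N m; "width": finger opening in m.
Only numpy, scipy, OpenCV 4.12 (cv2) and the standard library are available. Lean on these libraries where they do the work, as an engineer would, in place of code of your own. Each camera call takes 0.05 s, during which the arm holds its last target.

TASK

Push the flat tray of microscope slides along the bench into the mouth of the slide reader and under its low bridge until it is fully home against the end stop, keeping it flat on the bench all the way: it is only pushed, never lifted or tipped. Once it is home, press the start button on top of the bridge fully down and let it come up again. Leave the other things on the bench where they are.

Things in the scene. Friction and masses are not known exactly. Their poses are not given: they have to be found in the camera images.
- tray: Loose flat grey tray holding four glass microscope slides side by side: 130 mm long (its x axis), 92 mm wide (y), 12 mm thick, about 0.3 kg, square vertical edges. Origin at the centre of its underside, z up; +x is the end that goes into the reader first. It starts before the reader's mouth, left of it for the robot, off line and askew.
- reader: Slide reader, screwed down: a white bridge over a straight channel, open to the bench, 96 mm wide (y -48 to 48) between aluminium cheeks 12 thick, 15 high. Origin on the bench mid-channel under the bridge's centre; +x is the way the tray goes in (roughly to the robot's right), z up. When the tray is home its origin is at x = -20 mm, y = 0, its rear edge at x = -85, 15 mm outside the mouth.
- bridge (a point): Centre of the bridge's underside, 15 mm above the bench (3 mm above the tray); axes as the reader's. The bridge spans x -35 to +35, y -66 to +66 mm; its top is 47 mm above the bench.
- mouth (a point): Middle of the channel's mouth on the bench, at x = -70 mm, y = 0 in the reader's frame, axes as the reader's. Low flared guides, 15 mm high, narrow the way in from 116 mm here to 96 mm at x = -35; their outer edges are at y = +-67.
- stop_face (a point): Middle of the end stop's face, 6 mm above the bench, at x = +45 mm, y = 0 in the reader's frame, axes as the reader's: the tray's leading edge touches it when home. The stop is a bar 14 mm high across the end of the channel.
- start (a joint): Round black start button, 26 mm across, in a grey housing on top of the bridge. 0 = up, grows as it is pressed, 0.006 m = fully down, which takes 5 N; it springs back.
- start_top (a point): Centre of the start button's top face; about 70 mm above the bench when up; press straight down here.
- jar: Bystander, loose, to be left alone: small white specimen jar with a dark blue screw lid, 47 mm across, 60 tall, beside the reader on its far side. Origin at the centre of its underside.
- block: Bystander, loose, to be left alone: small cassette with a wax block, 28 x 41 x 13 mm, beyond the reader's end stop. Origin at the centre of its underside.
- roll: Bystander, loose, to be left alone: roll of white labels lying flat, 58 mm across, 25 tall, far left. Origin at the centre of its underside.
- mould: Bystander, loose, to be left alone: small metal base mould, 30 x 39 x 12 mm, on the left. Origin at the centre of its underside.
- marker: Bystander, loose, to be left alone: black marker pen, 128 mm long, 16 tall, on the right. Origin at the centre of its underside.
- timer: Bystander, loose, to be left alone: round white kitchen timer, 65 mm across, 46 tall, on the right. Origin at the centre of its underside.
Not all that is in view belongs to the job. What is shaped like the tray but yellow is not meant.

How it is judged:
By the outcome, as a careful person would: the job done as asked, in the order asked, and still so for the second after the job is handed in, with the robot touching nothing.
It also fails if it takes over 72 s, if anything falls off the work surface, if the arm or the gripper's body presses on something with over 40 N, if the wrist force passes 120 N, or if a joint passes its speed limit or range.

## Working session

There is one attempt and no reset: what is moved stays moved. The work goes in short steps, Python scripts to look and compute and a tool call to move; the robot and the scene stay as the last step left them, time stands still between calls to the robot, and variables do not carry over. Pictures are saved under pics/ and viewed, and the job is handed in when it is done.

Besides the shell and the picture viewer there is one more tool, called after "Request:" as a command line: name --argument value ..., lists and objects as JSON in quotes. servo_tool: Moves the arm, as the interface text tells. Its arguments: {"type":"object","properties":{"series":{"type":"array","items":{"type":"object","properties":{"hand":{"type":"number"},"travel":{"type":"array","items":{"type":"number"}},"rot":{"type":"array","items":{"type":"number"}}}}},"squeeze":{"type":"number"}},"required":["series"]}

```bash
mkdir -p pics; ls
python3 - <<'E'
from workcell import env
import cv2,numpy as np
print(env.read_state())
for n in ("scene","side","wrist"):
    c=env.capture(n); cv2.imwrite(f"pics/{n}0.png",c["color"][:,:,::-1])
    np.savez(f"pics/{n}0.npz",**c)
    print(n,c["K"].tolist(),(c.get("view") if "view" in c else c["mount"]).round(4).tolist())
E
```

```text
pics
{'t': 0.0, 'joint_positions': array([-0.04298232,  0.46841355, -0.01160619,  1.60364783,  0.0060457 ,
        1.07138197, -0.05627878]), 'qd': array([ 2.85701978e-04, -3.31783168e-04, -4.11633797e-06, -4.49993248e-04,
       -1.22737544e-04,  6.47403805e-04, -3.25951328e-04]), 'tau': array([-1.81076980e-04, -5.32374322e+01,  2.12178100e-02, -2.51299274e+01,
        1.13576866e-02,  7.69772858e-03, -1.10212341e-06]), 'position': array([ 6.49432934e-01, -9.09856789e-05,  2.30304716e-01]), 'orientation': array([ 7.07118993e-01,  7.07093985e-01, -6.97895251e-04, -5.81735548e-04]), 'ft_force': array([ 0.37076878, -0.38475389, -0.33484799]), 'wrist_torque': array([-0.00440075, -0.02859473,  0.0427432 ]), 'width': 0.08534795404715917}
scene [[355.94984512490885, 0.0, 248.67905525586], [0.0, 355.94984512490885, 195.48526954421757], [0.0, 0.0, 1.0]] [[0.6761, -0.7366, -0.0151, -0.4089], [-0.4814, -0.4262, -0.7659, 0.3264], [0.5578, 0.5251, -0.6427, 0.8861], [0.0, 0.0, 0.0, 1.0]]
side [[483.1709791414836, 0.0, 257.88230478053], [0.0, 483.1709791414836, 195.91225361135176], [0.0, 0.0, 1.0]] [[-0.9999, 0.0005, 0.0158, 0.5861], [-0.0087, 0.818, -0.5751, 0.0389], [-0.0132, -0.5752, -0.8179, 1.7194], [0.0, 0.0, 0.0, 1.0]]
wrist [[294.8801109320409, 0.0, 258.52646342276387], [0.0, 294.8801109320409, 192.97586081593155], [0.0, 0.0, 1.0]] [[-0.0005, -0.9564, -0.2921, 0.0754], [1.0, -0.0002, -0.0011, 0.0013], [0.001, -0.2921, 0.9564, -0.1423], [0.0, 0.0, 0.0, 1.0]]
```

View pics/scene0.png

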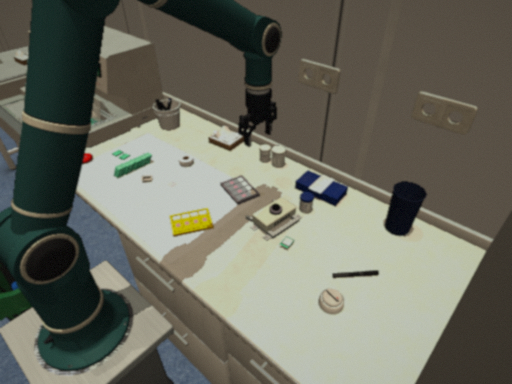

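View pics/side0.png

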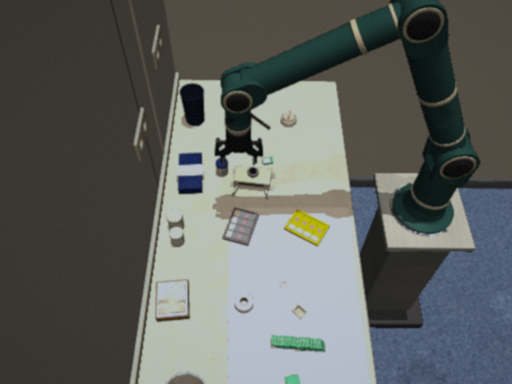

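View pics/wrist0.png

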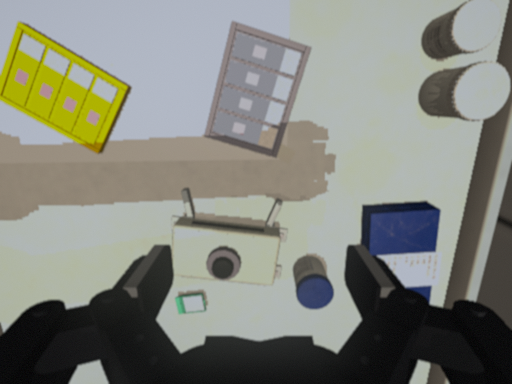

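Wrist view: the grey tray with four slides has its corners at about (235,22), (310,47), (277,156) and (206,134). The yellow tray-like thing at (65,85) is the decoy. The white bridge is around (225,250), its button at (223,263), and the guides point up towards the tray. I'll confirm this in an enlarged crop and measure.

```bash
cat > h.py <<'E'
import numpy as np,cv2
from scipy.spatial.transform import Rotation as R
def T_tool(st):
    T=np.eye(4);T[:3,:3]=R.from_quat(st["orientation"]).as_matrix();T[:3,3]=st["position"];return T
def cam2world(c,st=None):
    if "view" in c: return np.linalg.inv(c["view"])
    return T_tool(st)@c["mount"]
def cast(c,M,uv,z):
    uv=np.atleast_2d(np.asarray(uv,float)); d=np.c_[uv,np.ones(len(uv))]@np.linalg.inv(c["K"]).T
    d=d@M[:3,:3].T; o=M[:3,3]; s=(z-o[2])/d[:,2]
    return o+d*s[:,None]
def cloud(c,M):
    z=c["range_z"];v,u=np.mgrid[:z.shape[0],:z.shape[1]]
    p=np.stack([u,v,np.ones_like(u)],-1)@np.linalg.inv(c["K"]).T*z[...,None]
    return p@M[:3,:3].T+M[:3,3]
E
python3 - <<'E'
import numpy as np,cv2
from h import *
from workcell import env
st=env.read_state()
c=dict(np.load("pics/wrist0.npz"));M=cam2world(c,st)
im=c["color"][:,:,::-1]
cv2.imwrite("pics/crop1.png",cv2.resize(im[10:320,150:350],None,fx=2.9,fy=1.93*1,interpolation=cv2.INTER_CUBIC) if 0 else cv2.resize(im[170:320,150:350],None,fx=4,fy=4,interpolation=cv2.INTER_CUBIC))
cv2.imwrite("pics/crop2.png",cv2.resize(im[10:180,180:340],None,fx=3.5,fy=3.5,interpolation=cv2.INTER_CUBIC))
P=cloud(c,M)
for u,v in [(235,22),(308,48),(276,154),(207,133),(270,80),(223,263),(200,240),(260,240),(312,285),(300,20),(228,190)]:
    print((u,v),P[v,u].round(4))
E
```

```text
(235, 22) [0.6247 0.1593 0.0125]
(308, 48) [0.7054 0.1338 0.011 ]
(276, 154) [0.6716 0.0153 0.0125]
(207, 133) [0.588  0.0406 0.0116]
(270, 80) [0.6634 0.1004 0.0115]
(223, 263) [ 0.6087 -0.1038  0.067 ]
(200, 240) [ 0.579  -0.0843  0.0466]
(260, 240) [ 0.652  -0.0843  0.0463]
(312, 285) [ 0.7159 -0.1387  0.0593]
(300, 20) [6.966e-01 1.640e-01 6.000e-04]
(228, 190) [ 0.6097 -0.0349 -0.0014]
```

View pics/crop1.png

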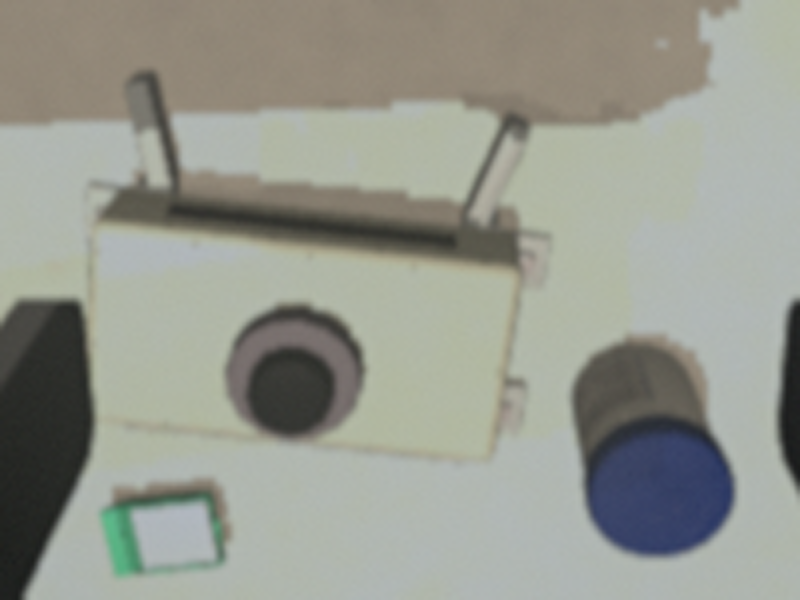

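View pics/crop2.png

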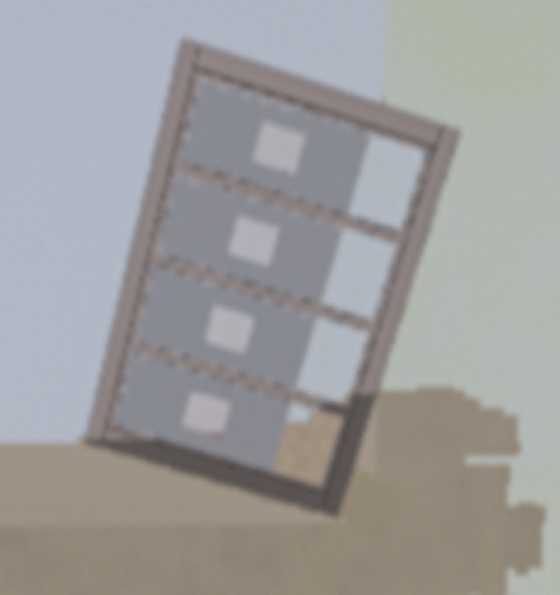

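Run:
```python
import numpy as np,cv2
from h import *
from workcell import env
st=env.read_state()
c=dict(np.load("pics/wrist0.npz"));M=cam2world(c,st)
im=c["color"][:,:,::-1]
tr=np.array([(183,38),(460,130),(335,517),(88,440)])/3.5+[180,10]
P=cast(c,M,tr,.012)[:,:2];print("tray",P.round(4),np.linalg.norm(np.roll(P,-1,0)-P,axis=1),P.mean(0))
d=(P[2]+P[3]-P[0]-P[1])/2;print("x dir deg",np.degrees(np.arctan2(d[1],d[0])))
d=(P[1]-P[0]+P[2]-P[3]);print("y dir-> x deg",np.degrees(np.arctan2(d[1],d[0]))-90)
br=np.array([(95,222),(520,265),(492,460),(92,420)])/4+[150,170]
P=cast(c,M,br,.047)[:,:2];print("bridge",P.round(4),np.linalg.norm(np.roll(P,-1,0)-P,axis=1),P.mean(0))
d=P[1]-P[0];print("bridge ang x",np.degrees(np.arctan2(d[1],d[0]))-90)
# bridge top plane points from depth
C=cloud(c,M);m=(abs(C[...,2]-.047)<.004);m[:200]=0;m[300:]=0;m[:,:160]=0;m[:,285:]=0
mm=m.astype(np.uint8);n,l,s,_=cv2.connectedComponentsWithStats(mm);k=1+np.argmax(s[1:,4])
r=cv2.minAreaRect(C[l==k][:,:2].astype(np.float32)*1000);print("rect",r)
g=np.array([(145,75),(515,120)])/4+[150,170]
print("guide tips",cast(c,M,g,.015).round(4))
b=(np.array([[291,390]])/4+[150,170]);print("button",cast(c,M,b,.070))
m=(C[...,2]>.064)&(C[...,2]<.08);m[:230]=0;m[300:]=0;m[:,:195]=0;m[:,250:]=0
q=C[m];print("btn depth",len(q),q.mean(0),q.min(0),q.max(0))
m=(abs(C[...,2]-.0115)<.004);m[170:]=0;m[:,:195]=0;m[:,330:]=0
n,l,s,_=cv2.connectedComponentsWithStats(m.astype(np.uint8));k=1+np.argmax(s[1:,4])
print("tray rect",cv2.minAreaRect(C[l==k][:,:2].astype(np.float32)*1000))
```

```text
tray [[0.6217 0.1605]
 [0.709  0.1345]
 [0.6714 0.0106]
 [0.5857 0.0374]] [0.09107038 0.12953595 0.08981793 0.1283091 ] [0.64693956 0.08574383]
x dir deg -106.61033181891337
y dir-> x deg -106.9848674243932
bridge [[ 0.5487 -0.065 ]
 [ 0.6762 -0.079 ]
 [ 0.6686 -0.1472]
 [ 0.5421 -0.1327]] [0.12819216 0.06858281 0.12740168 0.06803377] [ 0.60890531 -0.10595742]
bridge ang x -96.272450135385
rect ((607.6281127929688, -105.82229614257812), (69.50255584716797, 131.75924682617188), 83.1275634765625)
guide tips [[ 0.5588 -0.0285  0.015 ]
 [ 0.676  -0.0434  0.015 ]]
button [[ 0.60857825 -0.10797188  0.07      ]]
btn depth 345 [ 0.60730036 -0.10950211  0.06803654] [ 0.5942806  -0.12279053  0.06408172] [ 0.61909469 -0.09826421  0.07014851]
tray rect ((646.168212890625, 86.59358215332031), (130.0040283203125, 92.11669158935547), 73.4205322265625)
```

The crop confirms the grey tray. All sizes match: tray 130 x 92, bridge 69.5 x 131.8, button at z about 0.07. In the reader frame the tray is at about (-195, +16) mm, askew -9.8°.

The plan has three steps:
1. Set the two fingertips parallel to the channel and push on the tray's far (+y) side, which squares and centres it.
2. Push its rear edge home.
3. Press the button.

Request:
servo_tool --series '[{"hand":0.6,"travel":[0.02,0.02,0],"rot":[0,0,-7]},{"hand":0.6,"travel":[0.04,0.04,0.01],"rot":[0,0,-14]},{"hand":0.6,"travel":[0.06,0.06,0.03],"rot":[0,0,-21]},{"hand":0.6,"travel":[0.077,0.073,0.05],"rot":[0,0,-28]},{"hand":0.6,"travel":[0.077,0.073,0.07],"rot":[0,0,-35]},{"hand":0.6,"travel":[0.077,0.073,0.09],"rot":[0,0,-42]},{"hand":0.6,"travel":[0.077,0.073,0.1],"rot":[0,0,-49]},{"hand":0.6,"travel":[0.077,0.073,0.1],"rot":[0,0,-50]}]'

```text
t: 0.82
position: [0.7208, 0.0765, 0.1271]
orientation: [0.34, 0.94, -0.001, -0.003]
ft_force: [-0.5, -0.5, -0.8]
width: 0.0509
```

Request:
servo_tool --series '[{"hand":0.6,"travel":[0,0,0],"rot":[0,0,-7]},{"hand":0.6,"travel":[0,0,0],"rot":[0,0,-14]},{"hand":0.6,"travel":[0,0,0],"rot":[0,0,-21]},{"hand":0.6,"travel":[0,0,0],"rot":[0,0,-28]},{"hand":0.6,"travel":[0,0,0],"rot":[0,0,-33.2]},{"hand":0.6,"travel":[0,0,0],"rot":[0,0,-33.2]},{"hand":0.6,"travel":[0,0,0],"rot":[0,0,-33.2]},{"hand":0.6,"travel":[0,0,0],"rot":[0,0,-33.2]}]'

```text
t: 1.48
position: [0.7232, 0.0768, 0.1318]
orientation: [0.061, 0.998, -0.0, 0.0]
ft_force: [0.7, 0.4, 0.3]
width: 0.0511
```

```bash
cat >> h.py <<'E'
O=np.array([.6077,-.1058]);ph=np.radians(-96.8)
U=np.array([np.cos(ph),np.sin(ph)]);V=np.array([-np.sin(ph),np.cos(ph)])
def tor(p): d=np.asarray(p)[...,:2]-O; return np.stack([d@U,d@V],-1)*1000
def report(st):
    Rm=R.from_quat(st["orientation"]).as_matrix()
    print("t %.2f"%st["t"],"pos",st["position"].round(4),"reader mm",tor(st["position"]).round(1),"F",st["ft_force"].round(1),"w %.4f"%st["width"])
    a=np.degrees(np.arctan2(Rm[1],Rm[0]));print("toolx ang %.2f tooly ang %.2f z"%(a[0],a[1]),Rm[:,2].round(4))
def snap(env,n,tag):
    st=env.read_state();c=env.capture(n);cv2.imwrite(f"pics/{n}{tag}.png",c["color"][:,:,::-1]);return c,cam2world(c,st),st
def tray(c,M,box=None):
    C=cloud(c,M);m=(abs(C[...,2]-.0115)<.004)
    r=tor(C); m&=(r[...,0]>-310)&(r[...,0]<-36)&(abs(r[...,1])<110)
    n,l,s,_=cv2.connectedComponentsWithStats(m.astype(np.uint8));k=1+np.argmax(s[1:,4])
    print("tray rect in reader mm",cv2.minAreaRect(r[l==k].astype(np.float32)),s[k,4])
E
python3 - <<'E'
from h import *
from workcell import env
report(env.read_state())
c,M,st=snap(env,"wrist",1);tray(c,M)
E
```

```text
t 1.48 pos [0.7232 0.0768 0.1318] reader mm [-195.    93.1] F [0.7 0.4 0.3] w 0.0511
toolx ang 172.98 tooly ang 82.98 z [ 6.e-04 -2.e-04 -1.e+00]
tray rect in reader mm ((-194.82859802246094, 15.064617156982422), (92.27886199951172, 130.1886749267578), 80.2016372680664) 17435
```

View pics/wrist1.png

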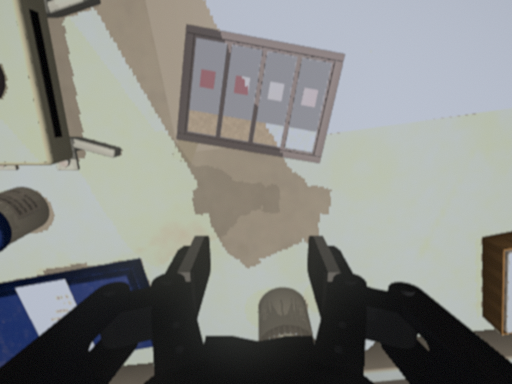

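The view shows the tray at (260,90), with the fingers at its far side. A white cylinder stands behind at about (285,310), so I'll check clearance to it.

Run:
```python
from h import *
from workcell import env
st=dict(position=[.6494,-.0001,.2303],orientation=[.70712,.70709,-.0007,-.0006])
c=dict(np.load("pics/wrist0.npz"));C=cloud(c,cam2world(c,st))
m=C[...,2]>.04;m[200:]=0;m[:,:410]=0
q=C[m];print(q.min(0),q.max(0))
for u,v in[(487,90),(475,25),(440,90),(440,35)]:print(C[v,u])
```

```text
[ 0.65093138 -0.03372537  0.04000368] [0.94252155 0.16800032 0.37261883]
[0.86971889 0.08698814 0.07198563]
[0.85452165 0.14549301 0.05935838]
[0.83991859 0.08805019 0.04549146]
[0.83368895 0.14086247 0.03997386]
```

Request:
servo_tool --series '[{"hand":0.6,"travel":[0,0,0.03],"rot":[0,0,0]},{"hand":0.6,"travel":[0,0,0.06],"rot":[0,0,0]},{"hand":0.6,"travel":[0,0,0.09],"rot":[0,0,0]},{"hand":0.6,"travel":[0,0,0.11],"rot":[0,0,0]},{"hand":0.6,"travel":[0,0,0.12],"rot":[0,0,0]},{"hand":0.6,"travel":[0,0,0.125],"rot":[0,0,0]},{"hand":0.6,"travel":[0,0,0.125],"rot":[0,0,0]},{"hand":0.6,"travel":[0,0,0.125],"rot":[0,0,0]}]'

```text
t: 2.2
position: [0.724, 0.0773, 0.0076]
orientation: [0.06, 0.998, 0.0, 0.001]
ft_force: [0.3, 0.4, 0.8]
width: 0.0516
```

Run:
```python
from h import *
from workcell import env
report(env.read_state())
c,M,st=snap(env,"side",2)
print((np.linalg.inv(M)@[*st["position"],1]))
im=c["color"][:,:,::-1];cv2.imwrite("pics/side2c.png",cv2.resize(im[130:270,170:310],None,fx=4,fy=4,interpolation=cv2.INTER_CUBIC))
c,M,st=snap(env,"wrist",2);tray(c,M)
C=cloud(c,M)
# finger tips near TCP
d=C-st["position"]; m=(np.linalg.norm(d[...,:2],axis=-1)<.06)&(C[...,2]<.06)
r=tor(C)
m&=(r[...,1]>75)
q=np.c_[r[m],C[m][:,2]*1000]
print("finger min z profile",np.percentile(q,[0,5,50,95,100],axis=0).round(1))
```

```text
t 2.20 pos [0.724  0.0773 0.0076] reader mm [-195.6   93.8] F [0.3 0.4 0.8] w 0.0516
toolx ang 173.17 tooly ang 83.17 z [ 2.e-03  3.e-04 -1.e+00]
[-0.13767472  0.09146436  1.65919473  1.        ]
tray rect in reader mm ((-194.79742431640625, 15.60894775390625), (92.0593490600586, 130.95785522460938), 80.28726959228516) 55290
finger min z profile [[-2.555e+02  7.500e+01 -2.700e+00]
 [-2.448e+02  7.800e+01 -1.300e+00]
 [-1.956e+02  9.380e+01 -2.000e-01]
 [-1.462e+02  1.433e+02  5.570e+01]
 [-1.357e+02  1.541e+02  6.000e+01]]
```

View pics/side2c.png

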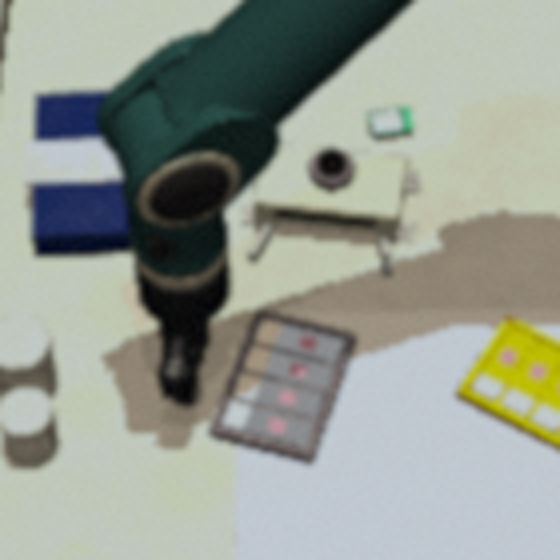

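View pics/wrist2.png

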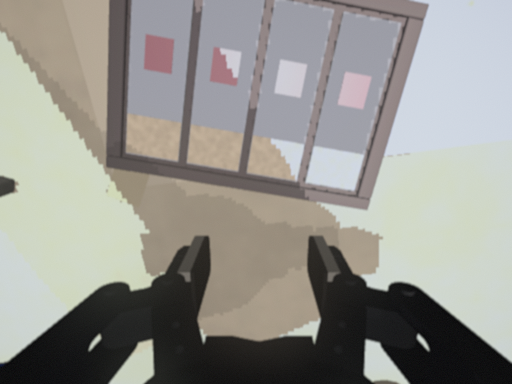

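Request:
servo_tool --series '[{"hand":0.6,"travel":[0,0,0.001],"rot":[0,0,0]},{"hand":0.6,"travel":[0,0,0.002],"rot":[0,0,0]},{"hand":0.6,"travel":[0,0,0.003],"rot":[0,0,0]},{"hand":0.6,"travel":[0,0,0.004],"rot":[0,0,0]},{"hand":0.6,"travel":[0,0,0.005],"rot":[0,0,0]},{"hand":0.6,"travel":[0,0,0.006],"rot":[0,0,0]},{"hand":0.6,"travel":[0,0,0.006],"rot":[0,0,0]},{"hand":0.6,"travel":[0,0,0.006],"rot":[0,0,0]}]'

```text
t: 2.97
position: [0.7229, 0.0769, 0.0001]
orientation: [0.059, 0.998, -0.0, -0.0]
ft_force: [-0.5, 0.4, -0.2]
width: 0.0511
```

Run:
```python
from h import *
from workcell import env
st=env.read_state();report(st)
c,M,st=snap(env,"wrist",3);C=cloud(c,M);r=tor(C)
for u in (192,196,200,204,208,312,318,324):
    for v in (238,242,250,262):
        print((u,v),r[v,u].round(1),(C[v,u,2]*1000).round(1))
```

```text
t 2.97 pos [7.229e-01 7.690e-02 1.000e-04] reader mm [-195.1   92.8] F [-0.5  0.4 -0.2] w 0.0511
toolx ang 173.20 tooly ang 83.20 z [-2.e-04 -0.e+00 -1.e+00]
(192, 238) [-160.4   88.2] -1.3
(192, 242) [-164.1   82.7] 14.5
(192, 250) [-166.    82.4] 23.2
(192, 262) [-168.1   82.7] 33.1
(196, 238) [-165.4   82.3] 11.0
(196, 242) [-166.1   82.6] 14.7
(196, 250) [-167.9   82.1] 23.7
(196, 262) [-170.    82.2] 33.9
(200, 238) [-167.5   81.9] 11.8
(200, 242) [-167.9   82.9] 14.1
(200, 250) [-169.5   82.7] 22.6
(200, 262) [-170.3   85.7] 27.9
(204, 238) [-169.2   82.4] 10.9
(204, 242) [-169.9   82.5] 14.9
(204, 250) [-170.4   84.9] 18.5
(204, 262) [-170.2   90.8] 19.1
(208, 238) [-170.1   85.1] 5.2
(208, 242) [-170.4   86.3] 7.3
(208, 250) [-170.3   90.4] 8.1
(208, 262) [-170.4   96.1] 10.1
(312, 238) [-222.1   82.3] 11.1
(312, 242) [-221.7   83.4] 13.4
(312, 250) [-221.6   86.9] 14.8
(312, 262) [-221.7   92.6] 16.2
(318, 238) [-225.    82.3] 11.1
(318, 242) [-224.2   82.5] 15.1
(318, 250) [-222.6   82.3] 23.5
(318, 262) [-221.5   84.7] 29.7
(324, 238) [-228.    82.5] 10.6
(324, 242) [-227.2   82.8] 14.6
(324, 250) [-225.5   82.8] 22.5
(324, 262) [-223.2   82.6] 33.4
```

Run:
```python
from h import *
from workcell import env
c,M,st=snap(env,"wrist",4);C=cloud(c,M);r=tor(C)
for u in (199,202,205,314,318,320):
    print(u,[(v,r[v,u,1].round(1),(C[v,u,2]*1000).round(1)) for v in range(228,240)])
```

```text
199 [(228, np.float64(82.0), np.float64(-0.1)), (229, np.float64(82.7), np.float64(-0.3)), (230, np.float64(83.2), np.float64(-0.3)), (231, np.float64(83.5), np.float64(0.4)), (232, np.float64(84.2), np.float64(-0.1)), (233, np.float64(85.2), np.float64(-0.9)), (234, np.float64(85.6), np.float64(-0.5)), (235, np.float64(83.1), np.float64(6.2)), (236, np.float64(82.1), np.float64(9.3)), (237, np.float64(82.7), np.float64(9.2)), (238, np.float64(82.7), np.float64(10.3)), (239, np.float64(83.0), np.float64(10.9))]
202 [(228, np.float64(82.0), np.float64(-0.1)), (229, np.float64(82.5), np.float64(0.1)), (230, np.float64(83.0), np.float64(0.2)), (231, np.float64(83.7), np.float64(-0.2)), (232, np.float64(84.3), np.float64(-0.2)), (233, np.float64(85.2), np.float64(-0.8)), (234, np.float64(85.8), np.float64(-1.0)), (235, np.float64(82.6), np.float64(7.1)), (236, np.float64(82.5), np.float64(8.5)), (237, np.float64(82.9), np.float64(8.8)), (238, np.float64(83.1), np.float64(9.6)), (239, np.float64(82.5), np.float64(11.9))]
205 [(228, np.float64(82.2), np.float64(-0.7)), (229, np.float64(82.
[... 1295 characters left out ...]
p.float64(7.5)), (236, np.float64(83.1), np.float64(7.5)), (237, np.float64(82.8), np.float64(9.2)), (238, np.float64(82.9), np.float64(10.2)), (239, np.float64(82.5), np.float64(12.0))]
320 [(228, np.float64(81.9), np.float64(0.2)), (229, np.float64(83.1), np.float64(-1.1)), (230, np.float64(82.9), np.float64(0.5)), (231, np.float64(83.9), np.float64(-0.5)), (232, np.float64(84.8), np.float64(-1.2)), (233, np.float64(84.6), np.float64(0.6)), (234, np.float64(85.3), np.float64(0.3)), (235, np.float64(82.8), np.float64(6.8)), (236, np.float64(82.3), np.float64(9.1)), (237, np.float64(82.8), np.float64(9.2)), (238, np.float64(82.6), np.float64(10.7)), (239, np.float64(82.6), np.float64(11.9))]
```

Request:
servo_tool --series '[{"hand":0.6,"travel":[0,0,0.002],"rot":[0,0,0]},{"hand":0.6,"travel":[0,0,0.004],"rot":[0,0,0]},{"hand":0.6,"travel":[0.003,0,0.004],"rot":[0,0,0]},{"hand":0.6,"travel":[0.007,0,0.004],"rot":[0,0,0]},{"hand":0.6,"travel":[0.011,0,0.004],"rot":[0,0,0]},{"hand":0.6,"travel":[0.014,0,0.004],"rot":[0,0,0]},{"hand":0.6,"travel":[0.017,0,0.004],"rot":[0,0,0]},{"hand":0.6,"travel":[0.02,0,0.004],"rot":[0,0,0]}]'

```text
t: 3.73
position: [0.704, 0.0794, -0.0031]
orientation: [0.059, 0.998, 0.0, 0.001]
ft_force: [3.3, -0.3, 3.4]
width: 0.0511
```

Request:
servo_tool --series '[{"hand":0.6,"travel":[0.002,0,0],"rot":[0,0,0]},{"hand":0.6,"travel":[0.004,0,0],"rot":[0,0,0]},{"hand":0.6,"travel":[0.006,0,0],"rot":[0,0,0]},{"hand":0.6,"travel":[0.008,0,0],"rot":[0,0,0]},{"hand":0.6,"travel":[0.01,0,0],"rot":[0,0,0]},{"hand":0.6,"travel":[0.012,0,0],"rot":[0,0,0]},{"hand":0.6,"travel":[0.012,0,0],"rot":[0,0,0]},{"hand":0.6,"travel":[0.012,0,0],"rot":[0,0,0]}]'

```text
t: 4.4
position: [0.6917, 0.0809, -0.0031]
orientation: [0.059, 0.998, 0.0, 0.001]
ft_force: [4.0, -0.7, 6.1]
width: 0.051
```

Run:
```python
from h import *
from workcell import env
st=env.read_state();report(st)
c,M,st=snap(env,"wrist",5);tray(c,M)
```

```text
t 4.40 pos [ 0.6917  0.0809 -0.0031] reader mm [-195.4   61.3] F [ 4.  -0.7  6.1] w 0.0510
toolx ang 173.20 tooly ang 83.20 z [ 1.2e-03  2.0e-04 -1.0e+00]
tray rect in reader mm ((-188.96530151367188, 13.549434661865234), (115.00993347167969, 131.22608947753906), 85.86869812011719) 66746
```

View pics/wrist5.png

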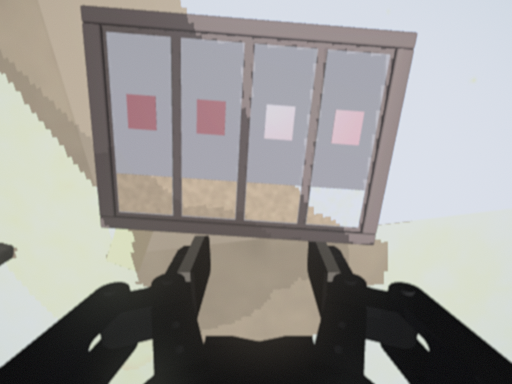

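Request:
servo_tool --series '[{"hand":0.6,"travel":[0,0,-0.002],"rot":[0,0,0]},{"hand":0.6,"travel":[0.001,0,-0.002],"rot":[0,0,0]},{"hand":0.6,"travel":[0.002,0,-0.002],"rot":[0,0,0]},{"hand":0.6,"travel":[0.003,0,-0.002],"rot":[0,0,0]},{"hand":0.6,"travel":[0.0045,0,-0.002],"rot":[0,0,0]},{"hand":0.6,"travel":[0.0045,0,-0.002],"rot":[0,0,0]},{"hand":0.6,"travel":[0.0045,0,-0.002],"rot":[0,0,0]},{"hand":0.6,"travel":[0.0045,0,-0.002],"rot":[0,0,0]}]'

```text
t: 5.12
position: [0.6858, 0.081, -0.0023]
orientation: [0.059, 0.998, -0.0, -0.001]
ft_force: [0.7, 0.0, 0.3]
width: 0.0512
```

```bash
cat >> h.py <<'E'
def quad(c,M,um,vm,ylim=200):
    # outer tray corners: points at tray-top height, in reader frame, front/rear and side edges by percentile lines
    C=cloud(c,M);r=tor(C);m=(C[...,2]>.008)&(C[...,2]<.016)&um
    return r,m
E
python3 - <<'E'
from h import *
from workcell import env
st=env.read_state();report(st)
c,M,st=snap(env,"wrist",6)
C=cloud(c,M);r=tor(C);m=(abs(C[...,2]-.012)<.003)&(r[...,0]>-300)&(r[...,0]<-90)&(r[...,1]<47.5)&(r[...,1]>-80)
n,l,s,_=cv2.connectedComponentsWithStats(m.astype(np.uint8));k=1+np.argmax(s[1:,4])
print(cv2.minAreaRect(r[l==k].astype(np.float32)))
E
```

```text
t 5.12 pos [ 0.6858  0.081  -0.0023] reader mm [-194.7   55.4] F [0.7 0.  0.3] w 0.0512
toolx ang 173.21 tooly ang 83.21 z [-2.1e-03 -6.0e-04 -1.0e+00]
((-187.87222290039062, -1.0406761169433594), (94.62413787841797, 131.1463165283203), 88.34912109375)
```

View pics/wrist6.png

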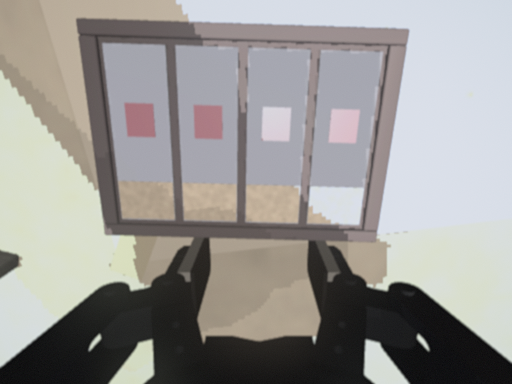

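Request:
servo_tool --series '[{"hand":0.6,"travel":[-0.015,0,0],"rot":[0,0,0]},{"hand":0.6,"travel":[-0.03,0,-0.01],"rot":[0,0,0]},{"hand":0.6,"travel":[-0.03,0,-0.04],"rot":[0,0,0]},{"hand":0.6,"travel":[-0.02,0.02,-0.07],"rot":[0,0,7]},{"hand":0.6,"travel":[0,0.04,-0.1],"rot":[0,0,14]},{"hand":0.6,"travel":[0.02,0.06,-0.1],"rot":[0,0,21]},{"hand":0.6,"travel":[0.04,0.08,-0.1],"rot":[0,0,28]},{"hand":0.6,"travel":[0.0555,0.085,-0.1],"rot":[0,0,30]}]'

```text
t: 5.83
position: [0.6397, 0.1774, 0.0993]
orientation: [0.316, 0.949, 0.001, -0.0]
ft_force: [-0.1, 1.4, 0.2]
width: 0.0508
```

Request:
servo_tool --series '[{"hand":0.6,"travel":[0,0,0],"rot":[0,0,7]},{"hand":0.6,"travel":[0,0,0],"rot":[0,0,14]},{"hand":0.6,"travel":[0,0,0],"rot":[0,0,21]},{"hand":0.6,"travel":[0,0,0],"rot":[0,0,28]},{"hand":0.6,"travel":[0,0,0],"rot":[0,0,35]},{"hand":0.6,"travel":[0,0,0],"rot":[0,0,42]},{"hand":0.6,"travel":[0,0,0],"rot":[0,0,49]},{"hand":0.6,"travel":[0,0,0],"rot":[0,0,56]}]'

```text
t: 6.5
position: [0.6412, 0.1721, 0.0981]
orientation: [0.726, 0.687, -0.0, -0.0]
ft_force: [-0.2, -0.2, -0.9]
width: 0.0516
```

Request:
servo_tool --series '[{"hand":0.6,"travel":[0,0,0],"rot":[0,0,4]},{"hand":0.6,"travel":[0,0,0],"rot":[0,0,4]},{"hand":0.6,"travel":[0,0,0],"rot":[0,0,4]},{"hand":0.6,"travel":[0,0,0],"rot":[0,0,4]},{"hand":0.6,"travel":[0,0,0],"rot":[0,0,4]},{"hand":0.6,"travel":[0,0,0],"rot":[0,0,4]},{"hand":0.6,"travel":[0,0,0],"rot":[0,0,4]},{"hand":0.6,"travel":[0,0,0],"rot":[0,0,4]}]'

```text
t: 7.17
position: [0.6418, 0.1721, 0.0983]
orientation: [0.748, 0.664, 0.0, -0.0]
ft_force: [-0.9, -0.1, 0.1]
width: 0.0514
```

Run:
```python
from h import *
from workcell import env
st=env.read_state();report(st)
c,M,st=snap(env,"wrist",7);tray(c,M)
c,M,st=snap(env,"side",7);tray(c,M)
cv2.imwrite("pics/side7c.png",cv2.resize(c["color"][120:270,170:320,::-1],None,fx=4,fy=4,interpolation=cv2.INTER_CUBIC))
```

```text
t 7.17 pos [0.6418 0.1721 0.0983] reader mm [-280.     0.9] F [-0.9 -0.1  0.1] w 0.0514
toolx ang 83.20 tooly ang -6.80 z [-0.  0. -1.]
tray rect in reader mm ((-196.292236328125, -1.9578666687011719), (92.03386688232422, 116.4898681640625), 88.31961822509766) 10725
tray rect in reader mm ((-224.64540100097656, -1.0979499816894531), (90.79143524169922, 63.81050109863281), 87.49710845947266) 214
```

View pics/wrist7.png

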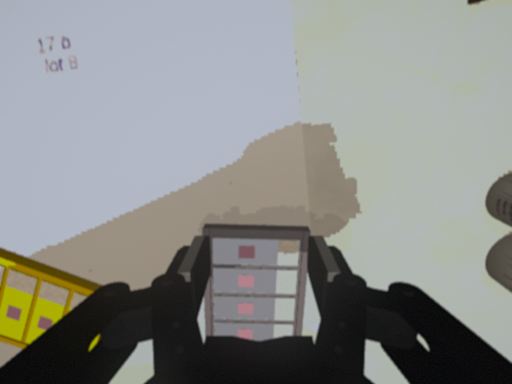

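View pics/side7c.png

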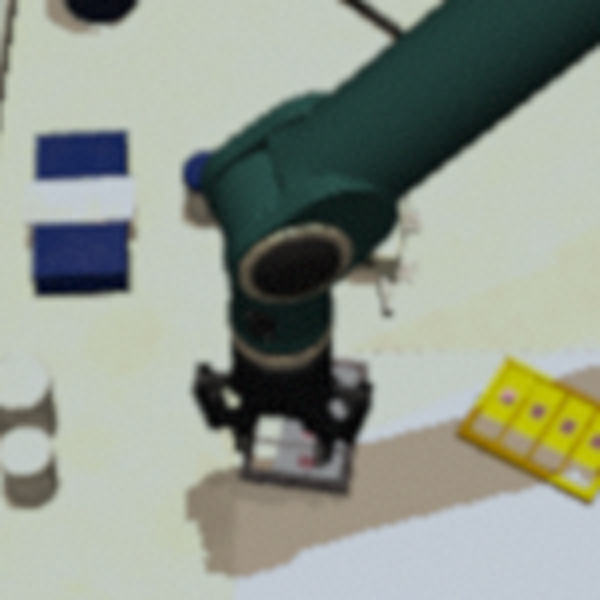

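The tray is now square to within about 1.7° and centred to about 2 mm, with its rear edge at x≈-254. Next I descend behind it.

Request:
servo_tool --series '[{"hand":0.6,"travel":[0,0,0.03],"rot":[0,0,0]},{"hand":0.6,"travel":[0,0,0.06],"rot":[0,0,0]},{"hand":0.6,"travel":[0,0,0.085],"rot":[0,0,0]},{"hand":0.6,"travel":[0,0,0.095],"rot":[0,0,0]},{"hand":0.6,"travel":[0,0,0.1],"rot":[0,0,0]},{"hand":0.6,"travel":[0,0,0.1],"rot":[0,0,0]},{"hand":0.6,"travel":[-0.003,0,0.1],"rot":[0,0,0]},{"hand":0.6,"travel":[-0.006,0,0.1],"rot":[0,0,0]}]'

```text
t: 7.93
position: [0.6421, 0.1666, -0.0004]
orientation: [0.748, 0.664, 0.001, 0.001]
ft_force: [1.2, -0.7, 0.1]
width: 0.0511
```

Request:
servo_tool --series '[{"hand":0.6,"travel":[-0.004,0,0],"rot":[0,0,0]},{"hand":0.6,"travel":[-0.008,0,0],"rot":[0,0,0]},{"hand":0.6,"travel":[-0.012,0,0],"rot":[0,0,0]},{"hand":0.6,"travel":[-0.016,0,0],"rot":[0,0,0]},{"hand":0.6,"travel":[-0.021,0.0004,0],"rot":[0,0,0]},{"hand":0.6,"travel":[-0.026,0.0008,0],"rot":[0,0,0]},{"hand":0.6,"travel":[-0.031,0.0012,0],"rot":[0,0,0]},{"hand":0.6,"travel":[-0.036,0.0016,0],"rot":[0,0,0]}]'

```text
t: 8.6
position: [0.6388, 0.1307, -0.0012]
orientation: [0.748, 0.664, 0.001, 0.0]
ft_force: [0.2, 3.1, 3.7]
width: 0.0512
```

Request:
servo_tool --series '[{"hand":0.6,"travel":[-0.004,0.0003,0],"rot":[0,0,0]},{"hand":0.6,"travel":[-0.008,0.0006,0],"rot":[0,0,0]},{"hand":0.6,"travel":[-0.012,0.001,0],"rot":[0,0,0]},{"hand":0.6,"travel":[-0.016,0.001,0],"rot":[0,0,0]},{"hand":0.6,"travel":[-0.02,0.001,0],"rot":[0,0,0]},{"hand":0.6,"travel":[-0.024,0.001,0],"rot":[0,0,0]},{"hand":0.6,"travel":[-0.024,0.001,0],"rot":[0,0,0]},{"hand":0.6,"travel":[-0.024,0.001,0],"rot":[0,0,0]}]'

```text
t: 9.27
position: [0.6361, 0.1047, -0.0022]
orientation: [0.748, 0.664, -0.001, 0.0]
ft_force: [0.7, -0.2, 0.8]
width: 0.0518
```

Run:
```python
from h import *
from workcell import env
st=env.read_state();report(st)
c,M,st=snap(env,"wrist",8);tray(c,M)
c,M,st=snap(env,"side",8)
cv2.imwrite("pics/side8c.png",cv2.resize(c["color"][120:270,170:320,::-1],None,fx=4,fy=4,interpolation=cv2.INTER_CUBIC))
c,M,st=snap(env,"scene",8)
cv2.imwrite("pics/scene8c.png",cv2.resize(c["color"][140:260,190:350,::-1],None,fx=4,fy=4,interpolation=cv2.INTER_CUBIC))
```

```text
t 9.27 pos [ 0.6361  0.1047 -0.0022] reader mm [-212.4    3.3] F [ 0.7 -0.2  0.8] w 0.0518
toolx ang 83.14 tooly ang -6.86 z [-0.001  -0.0017 -1.    ]
tray rect in reader mm ((-194.3754119873047, 0.6922607421875), (71.89192199707031, 61.769710540771484), 89.68511962890625) 7295
```

View pics/wrist8.png

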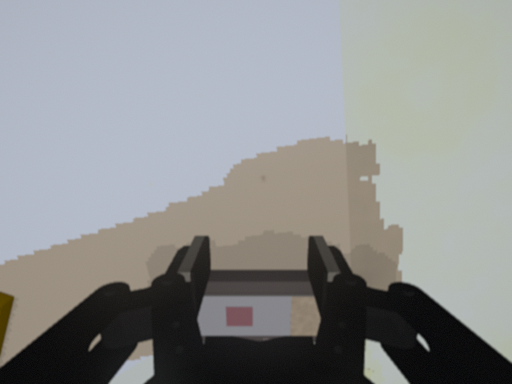

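View pics/side8c.png

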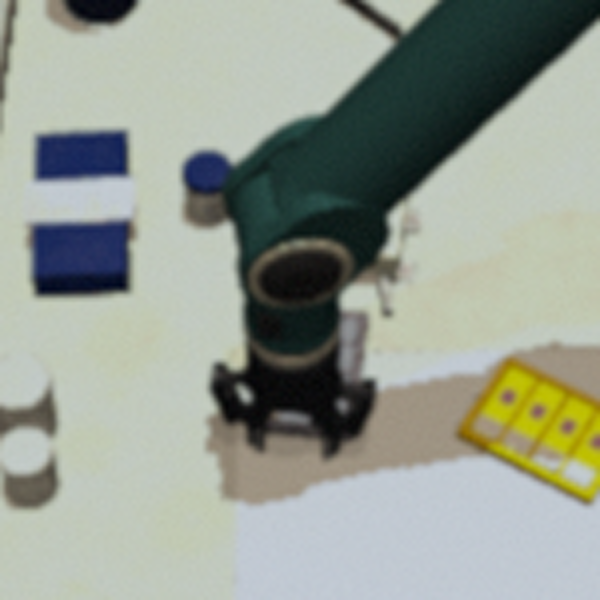

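View pics/scene8c.png

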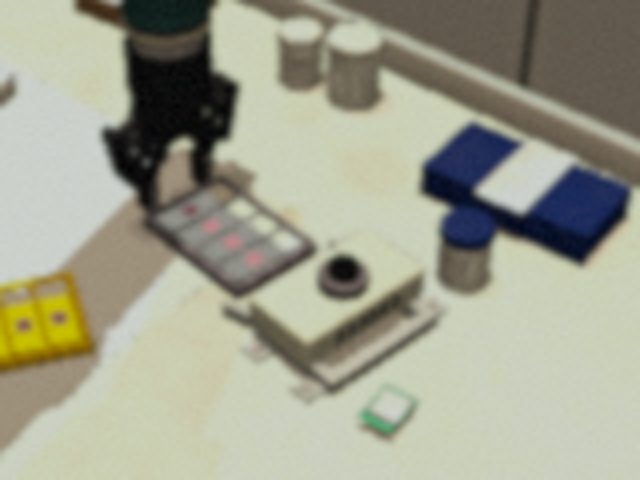

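The scene crop shows the tray straight before the mouth, with its front corners at crop (315,247) and (240,292). I'll measure how well it is centred.

Run:
```python
from h import *
from workcell import env
c,M,st=snap(env,"scene",9)
q=np.array([(315,247),(240,292),(225,178)])/4+[190,140]
print(tor(cast(c,M,q,.012)).round(1))
C=cloud(c,M);r=tor(C)
for (lo,hi) in((.0085,.0165),):
    m=(C[...,2]>lo)&(C[...,2]<hi)&(r[...,0]>-160)&(r[...,0]<-76)&(abs(r[...,1])<80)
    p=r[m];print(len(p),cv2.minAreaRect(p.astype(np.float32)),np.percentile(p[:,1],[1,99]))
m=(abs(C[...,2]-.047)<.003)&(abs(r[...,0])<60)&(abs(r[...,1])<90)
print("bridge",cv2.minAreaRect(r[m].astype(np.float32)))
```

```text
[[ -64.3   40.7]
 [ -64.   -44.3]
 [-188.4   45. ]]
359 ((-117.9840316772461, 0.2777748107910156), (83.87458801269531, 94.75128173828125), 0.06341155618429184) [-46.07889885  45.46664308]
bridge ((4.488948822021484, -2.1382675170898438), (69.83221435546875, 131.9649200439453), 0.11658552289009094)
```

Request:
servo_tool --series '[{"hand":0.6,"travel":[-0.005,0,0],"rot":[0,0,0]},{"hand":0.6,"travel":[-0.01,0,0],"rot":[0,0,0]},{"hand":0.6,"travel":[-0.015,0,0],"rot":[0,0,0]},{"hand":0.6,"travel":[-0.02,0,0],"rot":[0,0,0]},{"hand":0.6,"travel":[-0.024,0,0],"rot":[0,0,0]},{"hand":0.6,"travel":[-0.028,0,0],"rot":[0,0,0]},{"hand":0.6,"travel":[-0.032,0,0],"rot":[0,0,0]},{"hand":0.6,"travel":[-0.036,0,0],"rot":[0,0,0]}]'

```text
t: 10.13
position: [0.6322, 0.0702, -0.0017]
orientation: [0.748, 0.664, 0.0, 0.0]
ft_force: [0.7, 1.4, -1.8]
width: 0.0515
```

Run:
```python
from h import *
from workcell import env
st=env.read_state();report(st)
c,M,st=snap(env,"scene",10)
cv2.imwrite("pics/scene10c.png",cv2.resize(c["color"][170:250,220:320,::-1],None,fx=7,fy=7,interpolation=cv2.INTER_CUBIC))
```

```text
t 10.13 pos [ 0.6322  0.0702 -0.0017] reader mm [-177.7    3.5] F [ 0.7  1.4 -1.8] w 0.0515
toolx ang 83.19 tooly ang -6.81 z [ 1.e-04  0.e+00 -1.e+00]
```

View pics/scene10c.png

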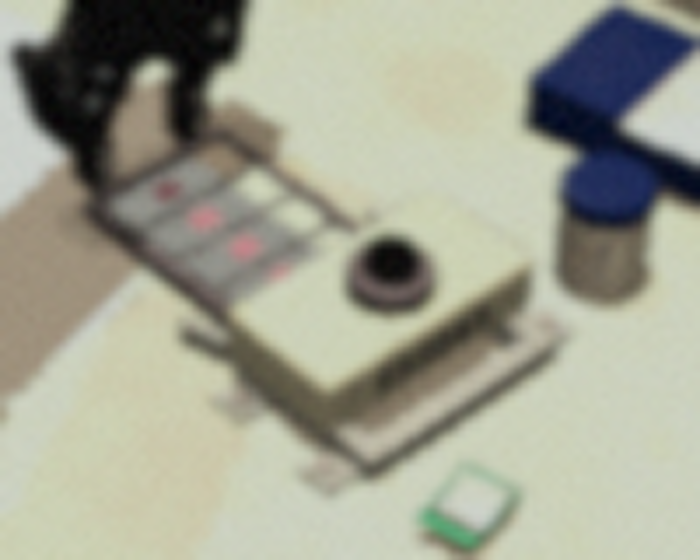

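Request:
servo_tool --series '[{"hand":0.6,"travel":[-0.003,0,0],"rot":[0,0,0]},{"hand":0.6,"travel":[-0.006,0,0],"rot":[0,0,0]},{"hand":0.6,"travel":[-0.009,0,0],"rot":[0,0,0]},{"hand":0.6,"travel":[-0.012,0,0],"rot":[0,0,0]},{"hand":0.6,"travel":[-0.015,0,0],"rot":[0,0,0]},{"hand":0.6,"travel":[-0.018,0,0],"rot":[0,0,0]},{"hand":0.6,"travel":[-0.021,0,0],"rot":[0,0,0]},{"hand":0.6,"travel":[-0.024,0,0],"rot":[0,0,0]}]'

```text
t: 10.85
position: [0.6293, 0.0467, -0.0017]
orientation: [0.748, 0.664, 0.0, -0.0]
ft_force: [-0.4, 2.2, -0.3]
width: 0.0514
```

Run:
```python
from h import *
from workcell import env
st=env.read_state();report(st)
c,M,st=snap(env,"scene",11)
cv2.imwrite("pics/scene11c.png",cv2.resize(c["color"][170:250,220:320,::-1],None,fx=7,fy=7,interpolation=cv2.INTER_CUBIC))
```

```text
t 10.85 pos [ 0.6293  0.0467 -0.0017] reader mm [-154.     3.4] F [-0.4  2.2 -0.3] w 0.0514
toolx ang 83.20 tooly ang -6.80 z [-1.e-04  2.e-04 -1.e+00]
```

View pics/scene11c.png

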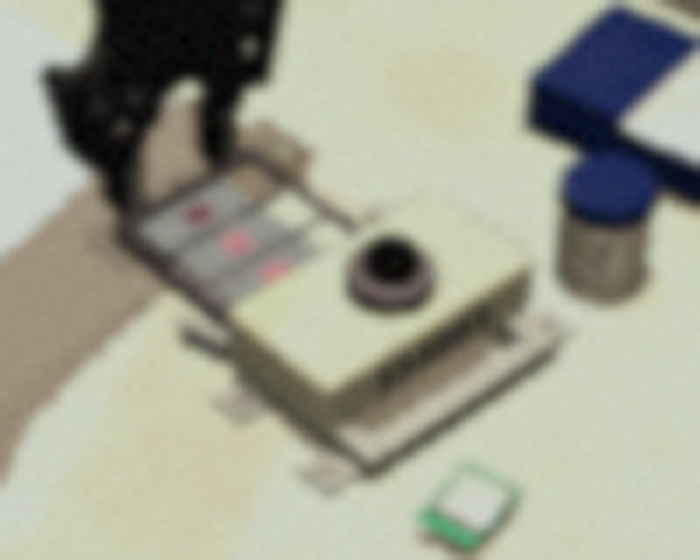

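It is sliding in freely at about 2 N.

Request:
servo_tool --series '[{"hand":0.6,"travel":[-0.003,0,0],"rot":[0,0,0]},{"hand":0.6,"travel":[-0.006,0,0],"rot":[0,0,0]},{"hand":0.6,"travel":[-0.01,0,0],"rot":[0,0,0]},{"hand":0.6,"travel":[-0.014,0,0],"rot":[0,0,0]},{"hand":0.6,"travel":[-0.018,0,0],"rot":[0,0,0]},{"hand":0.6,"travel":[-0.022,0,0],"rot":[0,0,0]},{"hand":0.6,"travel":[-0.026,0,0],"rot":[0,0,0]},{"hand":0.6,"travel":[-0.03,0,0],"rot":[0,0,0]}]'

```text
t: 11.57
position: [0.6256, 0.0168, -0.0017]
orientation: [0.748, 0.664, -0.0, -0.0]
ft_force: [-1.0, 4.8, 0.9]
width: 0.0515
```

Request:
servo_tool --series '[{"hand":0.6,"travel":[-0.003,0,0],"rot":[0,0,0]},{"hand":0.6,"travel":[-0.006,0,0],"rot":[0,0,0]},{"hand":0.6,"travel":[-0.009,0,0],"rot":[0,0,0]},{"hand":0.6,"travel":[-0.012,0,0],"rot":[0,0,0]},{"hand":0.6,"travel":[-0.014,0,0],"rot":[0,0,0]},{"hand":0.6,"travel":[-0.016,0,0],"rot":[0,0,0]},{"hand":0.6,"travel":[-0.018,0,0],"rot":[0,0,0]},{"hand":0.6,"travel":[-0.02,0,0],"rot":[0,0,0]}]'

```text
t: 12.23
position: [0.6233, -0.0026, -0.0017]
orientation: [0.748, 0.664, 0.0, -0.0]
ft_force: [-1.9, 4.9, 3.0]
width: 0.0512
```

Request:
servo_tool --series '[{"hand":0.6,"travel":[-0.0005,0,0],"rot":[0,0,0]},{"hand":0.6,"travel":[-0.001,0,0],"rot":[0,0,0]},{"hand":0.6,"travel":[-0.0015,0,0],"rot":[0,0,0]},{"hand":0.6,"travel":[-0.002,0,0],"rot":[0,0,0]},{"hand":0.6,"travel":[-0.0025,0,0],"rot":[0,0,0]},{"hand":0.6,"travel":[-0.003,0,0],"rot":[0,0,0]},{"hand":0.6,"travel":[-0.0035,0,0],"rot":[0,0,0]},{"hand":0.6,"travel":[-0.004,0,0],"rot":[0,0,0]}]'

```text
t: 12.9
position: [0.6228, -0.0064, -0.0017]
orientation: [0.748, 0.664, 0.0, -0.0]
ft_force: [-1.0, 5.6, 2.5]
width: 0.0512
```

Run:
```python
from h import *
from workcell import env
st=env.read_state();report(st)
```

```text
t 12.90 pos [ 0.6228 -0.0064 -0.0017] reader mm [-100.5    3.2] F [-1.   5.6  2.5] w 0.0512
toolx ang 83.22 tooly ang -6.78 z [-3.e-04  4.e-04 -1.e+00]
```

Request:
servo_tool --series '[{"hand":0.6,"travel":[-0.0005,0,0],"rot":[0,0,0]},{"hand":0.6,"travel":[-0.001,0,0],"rot":[0,0,0]},{"hand":0.6,"travel":[-0.0015,0,0],"rot":[0,0,0]},{"hand":0.6,"travel":[-0.002,0,0],"rot":[0,0,0]},{"hand":0.6,"travel":[-0.0025,0,0],"rot":[0,0,0]},{"hand":0.6,"travel":[-0.003,0,0],"rot":[0,0,0]},{"hand":0.6,"travel":[-0.003,0,0],"rot":[0,0,0]},{"hand":0.6,"travel":[-0.003,0,0],"rot":[0,0,0]}]'

```text
t: 13.57
position: [0.6224, -0.0095, -0.0017]
orientation: [0.748, 0.664, -0.0, -0.0]
ft_force: [-1.4, 4.1, 2.6]
width: 0.0513
```

Request:
servo_tool --series '[{"hand":0.6,"travel":[-0.0005,0,0],"rot":[0,0,0]},{"hand":0.6,"travel":[-0.001,0,0],"rot":[0,0,0]},{"hand":0.6,"travel":[-0.0015,0,0],"rot":[0,0,0]},{"hand":0.6,"travel":[-0.002,0,0],"rot":[0,0,0]},{"hand":0.6,"travel":[-0.002,0,0],"rot":[0,0,0]},{"hand":0.6,"travel":[-0.002,0,0],"rot":[0,0,0]},{"hand":0.6,"travel":[-0.002,0,0],"rot":[0,0,0]},{"hand":0.6,"travel":[-0.002,0,0],"rot":[0,0,0]}]'

```text
t: 14.23
position: [0.6222, -0.0115, -0.0017]
orientation: [0.748, 0.664, -0.0, -0.0]
ft_force: [-2.7, 5.0, 2.6]
width: 0.0515
```

Run:
```python
from h import *
from workcell import env
st=env.read_state();report(st)
```

```text
t 14.23 pos [ 0.6222 -0.0115 -0.0017] reader mm [-95.4   3.2] F [-2.7  5.   2.6] w 0.0515
toolx ang 83.21 tooly ang -6.79 z [-4.e-04  2.e-04 -1.e+00]
```

Request:
servo_tool --series '[{"hand":0.6,"travel":[-0.0005,0,0],"rot":[0,0,0]},{"hand":0.6,"travel":[-0.001,0,0],"rot":[0,0,0]},{"hand":0.6,"travel":[-0.0015,0,0],"rot":[0,0,0]},{"hand":0.6,"travel":[-0.002,0,0],"rot":[0,0,0]},{"hand":0.6,"travel":[-0.002,0,0],"rot":[0,0,0]},{"hand":0.6,"travel":[-0.002,0,0],"rot":[0,0,0]},{"hand":0.6,"travel":[-0.002,0,0],"rot":[0,0,0]},{"hand":0.6,"travel":[-0.002,0,0],"rot":[0,0,0]}]'

```text
t: 14.9
position: [0.622, -0.0132, -0.0017]
orientation: [0.748, 0.664, 0.0, -0.0]
ft_force: [-2.4, 6.3, 2.7]
width: 0.0513
```

Run:
```python
from h import *
from workcell import env
st=env.read_state();report(st)
c,M,st=snap(env,"scene",12)
cv2.imwrite("pics/scene12c.png",cv2.resize(c["color"][170:250,220:320,::-1],None,fx=7,fy=7,interpolation=cv2.INTER_CUBIC))
```

```text
t 14.90 pos [ 0.622  -0.0132 -0.0017] reader mm [-93.7   3.3] F [-2.4  6.3  2.7] w 0.0513
toolx ang 83.22 tooly ang -6.78 z [-3.e-04  6.e-04 -1.e+00]
```

View pics/scene12c.png

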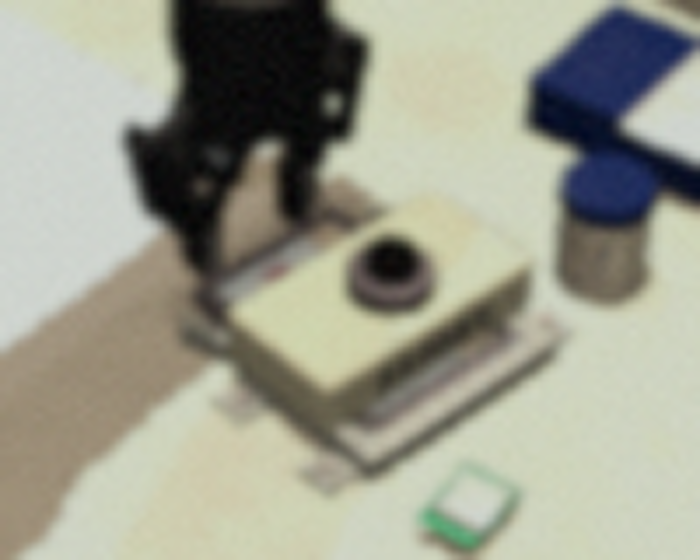

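The tray's leading edge is visible at crop (440,370), close to the stop bar. I'll press further until the force jumps.

Request:
servo_tool --series '[{"hand":0.6,"travel":[-0.0005,0,0],"rot":[0,0,0]},{"hand":0.6,"travel":[-0.001,0,0],"rot":[0,0,0]},{"hand":0.6,"travel":[-0.0015,0,0],"rot":[0,0,0]},{"hand":0.6,"travel":[-0.002,0,0],"rot":[0,0,0]},{"hand":0.6,"travel":[-0.002,0,0],"rot":[0,0,0]},{"hand":0.6,"travel":[-0.002,0,0],"rot":[0,0,0]},{"hand":0.6,"travel":[-0.002,0,0],"rot":[0,0,0]},{"hand":0.6,"travel":[-0.002,0,0],"rot":[0,0,0]}]'

```text
t: 15.62
position: [0.622, -0.0132, -0.0017]
orientation: [0.747, 0.664, 0.001, -0.001]
ft_force: [-1.9, 8.9, 1.5]
width: 0.051
```

Run:
```python
from h import *
from workcell import env
st=env.read_state();report(st)
```

```text
t 15.62 pos [ 0.622  -0.0132 -0.0017] reader mm [-93.6   3.2] F [-1.9  8.9  1.5] w 0.0510
toolx ang 83.26 tooly ang -6.74 z [ 1.0e-04  2.5e-03 -1.0e+00]
```

It stalled: no motion for 2 mm commanded, and the force rose. One more small push to confirm.

Request:
servo_tool --series '[{"hand":0.6,"travel":[-0.001,0,0],"rot":[0,0,0]},{"hand":0.6,"travel":[-0.002,0,0],"rot":[0,0,0]},{"hand":0.6,"travel":[-0.003,0,0],"rot":[0,0,0]},{"hand":0.6,"travel":[-0.004,0,0],"rot":[0,0,0]},{"hand":0.6,"travel":[-0.004,0,0],"rot":[0,0,0]},{"hand":0.6,"travel":[-0.004,0,0],"rot":[0,0,0]},{"hand":0.6,"travel":[-0.004,0,0],"rot":[0,0,0]},{"hand":0.6,"travel":[-0.004,0,0],"rot":[0,0,0]}]'

```text
t: 16.28
position: [0.622, -0.0133, -0.0016]
orientation: [0.747, 0.665, 0.003, -0.002]
ft_force: [-0.4, 16.2, 1.3]
width: 0.0512
```

Run:
```python
from h import *
from workcell import env
st=env.read_state();report(st)
```

```text
t 16.28 pos [ 0.622  -0.0133 -0.0016] reader mm [-93.6   3.2] F [-0.4 16.2  1.3] w 0.0512
toolx ang 83.36 tooly ang -6.64 z [ 0.001   0.0065 -1.    ]
```

The tray is firmly against the stop: 16 N with no movement. I'll back straight off, then lift and shut the fingers.

Request:
servo_tool --series '[{"hand":0.6,"travel":[0.006,0,0],"rot":[0,0,0]},{"hand":0.6,"travel":[0.02,0,0],"rot":[0,0,0]},{"hand":0.6,"travel":[0.036,0,0],"rot":[0,0,0]},{"hand":0.6,"travel":[0.036,0,-0.02],"rot":[0,0,0]},{"hand":0.3,"travel":[0.036,0,-0.05],"rot":[0,0,0]},{"hand":0,"travel":[0.036,0,-0.08],"rot":[0,0,0]},{"hand":0,"travel":[0.036,0,-0.11],"rot":[0,0,0]},{"hand":0,"travel":[0.036,0,-0.13],"rot":[0,0,0]}]'

```text
t: 16.95
position: [0.6273, 0.0147, 0.1313]
orientation: [0.748, 0.664, 0.001, 0.002]
ft_force: [0.2, 0.7, 0.2]
width: 0.0031
```

Request:
servo_tool --series '[{"hand":0,"travel":[0,0,-0.02],"rot":[0,0,0]},{"hand":0,"travel":[0,0,-0.02],"rot":[0,0,0]},{"hand":0,"travel":[0,0,-0.02],"rot":[0,0,0]},{"hand":0,"travel":[0,0,-0.02],"rot":[0,0,0]},{"hand":0,"travel":[0,0,-0.02],"rot":[0,0,0]},{"hand":0,"travel":[0,0,-0.02],"rot":[0,0,0]},{"hand":0,"travel":[0,0,-0.02],"rot":[0,0,0]},{"hand":0,"travel":[0,0,-0.02],"rot":[0,0,0]}]'

```text
t: 17.62
position: [0.6254, 0.016, 0.1475]
orientation: [0.748, 0.664, -0.001, -0.0]
ft_force: [0.1, 0.0, -0.1]
width: -0.0003
```

Run:
```python
from h import *
from workcell import env
st=env.read_state();report(st)
c,M,st=snap(env,"scene",13)
cv2.imwrite("pics/scene13c.png",cv2.resize(c["color"][170:250,220:320,::-1],None,fx=7,fy=7,interpolation=cv2.INTER_CUBIC))
c,M,st=snap(env,"side",13);C=cloud(c,M)
m=(C[...,2]>.063)&(C[...,2]<.078)&(np.abs(tor(C)).max(-1)<25);q=C[m]
print(len(q),q.mean(0) if len(q) else 0)
cv2.imwrite("pics/side13c.png",cv2.resize(c["color"][140:220,200:300,::-1],None,fx=7,fy=7,interpolation=cv2.INTER_CUBIC))
```

```text
t 17.62 pos [0.6254 0.016  0.1475] reader mm [-123.     3.1] F [ 0.1  0.  -0.1] w -0.0003
toolx ang 83.20 tooly ang -6.80 z [-1.2e-03 -2.0e-04 -1.0e+00]
0 0
```

View pics/scene13c.png

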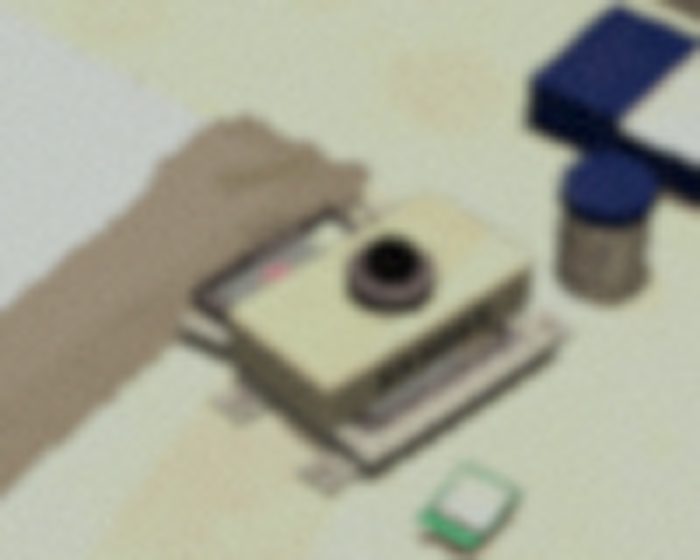

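View pics/side13c.png

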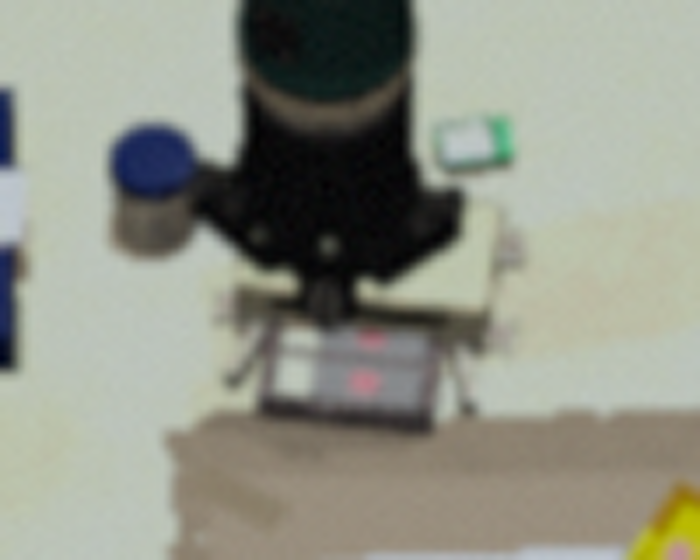

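The tray stays home, with its rear edge protruding about 15 mm and its front at the stop. Next is the button at about (0.608, -0.109).

Request:
servo_tool --series '[{"hand":0,"travel":[-0.025,-0.0025,0],"rot":[0,0,0]},{"hand":0,"travel":[-0.05,-0.0025,0],"rot":[0,0,0]},{"hand":0,"travel":[-0.075,-0.0025,0],"rot":[0,0,0]},{"hand":0,"travel":[-0.1,-0.0025,0],"rot":[0,0,0]},{"hand":0,"travel":[-0.126,-0.0025,0],"rot":[0,0,0]},{"hand":0,"travel":[-0.126,-0.0025,0.02],"rot":[0,0,0]},{"hand":0,"travel":[-0.126,-0.0025,0.04],"rot":[0,0,0]},{"hand":0,"travel":[-0.126,-0.0025,0.06],"rot":[0,0,0]}]'

```text
t: 18.38
position: [0.6086, -0.1098, 0.088]
orientation: [0.748, 0.663, 0.0, 0.001]
ft_force: [0.5, 0.2, -0.2]
width: -0.0
```

Run:
```python
from h import *
from workcell import env
st=env.read_state();report(st)
c,M,st=snap(env,"scene",14);C=cloud(c,M)
cv2.imwrite("pics/scene14c.png",cv2.resize(c["color"][170:250,220:320,::-1],None,fx=7,fy=7,interpolation=cv2.INTER_CUBIC))
c,M,st=snap(env,"side",14)
cv2.imwrite("pics/side14c.png",cv2.resize(c["color"][140:220,200:300,::-1],None,fx=7,fy=7,interpolation=cv2.INTER_CUBIC))
s0=dict(position=[.6494,-.0001,.2303],orientation=[.70712,.70709,-.0007,-.0006])
c=dict(np.load("pics/wrist0.npz"));C=cloud(c,cam2world(c,s0));g=c["color"].max(-1)
for v in range(246,282,3):print(v,[(int(C[v,u,2]*1000),int(g[v,u])) for u in range(205,245,3)])
```

```text
t 18.38 pos [ 0.6086 -0.1098  0.088 ] reader mm [3.8 1.3] F [ 0.5  0.2 -0.2] w -0.0000
toolx ang 83.11 tooly ang -6.89 z [ 1.4e-03 -3.0e-04 -1.0e+00]
246 [(45, 183), (46, 182), (46, 183), (46, 184), (45, 170), (48, 118), (48, 110), (48, 112), (47, 172), (46, 180), (46, 184), (47, 183), (46, 183), (45, 183)]
249 [(46, 181), (45, 183), (45, 177), (51, 111), (56, 69), (57, 71), (56, 74), (54, 69), (53, 62), (49, 84), (46, 156), (47, 184), (45, 182), (45, 182)]
252 [(45, 182), (46, 183), (55, 93), (57, 97), (58, 117), (57, 120), (59, 122), (58, 120), (57, 108), (56, 79), (53, 67), (46, 172), (46, 184), (46, 183)]
255 [(47, 183), (53, 135), (58, 111), (58, 120), (58, 121), (58, 116), (58, 117), (59, 118), (57, 121), (58, 119), (58, 91), (50, 97), (46, 182), (46, 183)]
258 [(46, 185), (58, 117), (59, 119), (58, 114), (61, 69), (64, 52), (63, 51), (63, 57), (58, 95), (58, 119), (57, 119), (56, 74), (45, 168), (45, 183)]
261 [(48, 173), (58, 114), (58, 120), (64, 65), (67, 53), (67, 57), (67, 59), (66, 55), (65, 49), (58, 94), (59, 120), (57, 107), (47, 151), (45, 185)]
264 [(46, 171), (58, 
[... 196 characters left out ...]
, (68, 56), (67, 56), (69, 56), (66, 55), (57, 120), (58, 117), (45, 174), (46, 184)]
270 [(47, 183), (58, 133), (58, 98), (69, 56), (67, 54), (68, 55), (68, 57), (68, 55), (68, 57), (67, 69), (57, 120), (58, 119), (45, 184), (44, 183)]
273 [(46, 184), (46, 171), (58, 114), (67, 57), (68, 53), (68, 56), (69, 55), (67, 56), (67, 53), (58, 100), (59, 120), (45, 167), (46, 183), (45, 183)]
276 [(45, 181), (46, 182), (45, 169), (57, 111), (67, 62), (68, 55), (68, 54), (68, 55), (57, 91), (58, 121), (45, 163), (46, 184), (46, 183), (45, 184)]
279 [(0, 170), (0, 170), (-1, 166), (12, 162), (12, 149), (56, 121), (57, 112), (58, 130), (46, 148), (45, 178), (46, 182), (46, 184), (45, 183), (45, 184)]
```

View pics/scene14c.png

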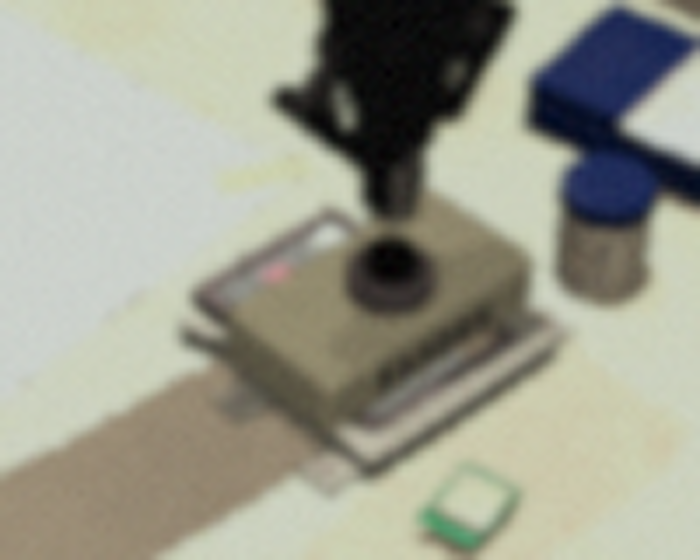

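View pics/side14c.png

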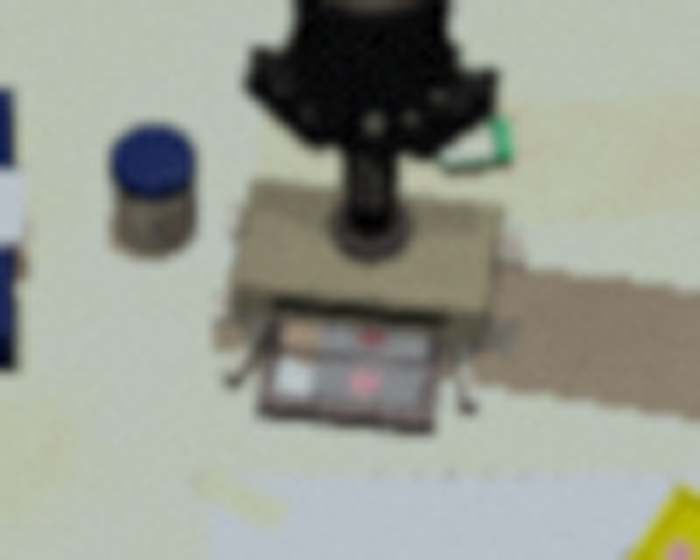

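Fingers are centred over the button: the housing top is at 59 mm and the button top at about 69 mm. Pressing now.

Request:
servo_tool --series '[{"hand":0,"travel":[0,0,0.008],"rot":[0,0,0]},{"hand":0,"travel":[0,0,0.014],"rot":[0,0,0]},{"hand":0,"travel":[0,0,0.018],"rot":[0,0,0]},{"hand":0,"travel":[0,0,0.02],"rot":[0,0,0]},{"hand":0,"travel":[0,0,0.022],"rot":[0,0,0]},{"hand":0,"travel":[0,0,0.024],"rot":[0,0,0]},{"hand":0,"travel":[0,0,0.025],"rot":[0,0,0]},{"hand":0,"travel":[0,0,0.025],"rot":[0,0,0]}]'

```text
t: 19.15
position: [0.6086, -0.1087, 0.0637]
orientation: [0.748, 0.664, 0.0, 0.0]
ft_force: [-1.6, 0.4, 5.2]
width: 0.0002
```

Request:
servo_tool --series '[{"hand":0,"travel":[0,0,0.001],"rot":[0,0,0]},{"hand":0,"travel":[0,0,0.002],"rot":[0,0,0]},{"hand":0,"travel":[0,0,0.003],"rot":[0,0,0]},{"hand":0,"travel":[0,0,0.003],"rot":[0,0,0]},{"hand":0,"travel":[0,0,0.003],"rot":[0,0,0]},{"hand":0,"travel":[0,0,0.003],"rot":[0,0,0]},{"hand":0,"travel":[0,0,0.003],"rot":[0,0,0]},{"hand":0,"travel":[0,0,0.003],"rot":[0,0,0]}]'

```text
t: 19.82
position: [0.6087, -0.1086, 0.0629]
orientation: [0.748, 0.664, 0.0, 0.0]
ft_force: [-6.5, 2.0, 19.1]
width: -0.0001
```

Run:
```python
from h import *
from workcell import env
report(env.read_state())
```

```text
t 19.82 pos [ 0.6087 -0.1086  0.0629] reader mm [2.7 1.3] F [-6.5  2.  19.1] w -0.0001
toolx ang 83.20 tooly ang -6.80 z [ 9.e-04  2.e-04 -1.e+00]
```

The button is bottomed: 19 N, stalled at 62.9 mm. I'll release straight up and move clear.

Request:
servo_tool --series '[{"hand":0,"travel":[0,0,-0.004],"rot":[0,0,0]},{"hand":0,"travel":[0,0,-0.01],"rot":[0,0,0]},{"hand":0,"travel":[0,0,-0.025],"rot":[0,0,0]},{"hand":0,"travel":[0,0,-0.05],"rot":[0,0,0]},{"hand":0,"travel":[0,0,-0.08],"rot":[0,0,0]},{"hand":0,"travel":[0,0,-0.11],"rot":[0,0,0]},{"hand":0,"travel":[0.03,0,-0.14],"rot":[0,0,0]},{"hand":0,"travel":[0.06,0,-0.16],"rot":[0,0,0]}]'

```text
t: 20.48
position: [0.6163, -0.0516, 0.2232]
orientation: [0.75, 0.662, 0.001, 0.002]
ft_force: [2.0, 1.0, 0.2]
width: 0.0001
```

Request:
servo_tool --series '[{"hand":0,"travel":[0.03,0,0],"rot":[0,0,0]},{"hand":0,"travel":[0.05,0,0],"rot":[0,0,0]},{"hand":0,"travel":[0.05,0,0],"rot":[0,0,0]},{"hand":0,"travel":[0.05,0,0],"rot":[0,0,0]},{"hand":0,"travel":[0.05,0,0],"rot":[0,0,0]},{"hand":0,"travel":[0.05,0,0],"rot":[0,0,0]},{"hand":0,"travel":[0.05,0,0],"rot":[0,0,0]},{"hand":0,"travel":[0.05,0,0],"rot":[0,0,0]}]'

```text
t: 21.15
position: [0.6213, -0.0009, 0.2201]
orientation: [0.748, 0.663, -0.0, 0.0]
ft_force: [-0.3, 0.5, -0.1]
width: -0.0
```

Run:
```python
from h import *
from workcell import env
report(env.read_state())
c,M,st=snap(env,"scene",15)
cv2.imwrite("pics/scene15c.png",cv2.resize(c["color"][170:250,220:320,::-1],None,fx=7,fy=7,interpolation=cv2.INTER_CUBIC))
c,M,st=snap(env,"wrist",15)
C=cloud(c,M);r=tor(C)
m=(abs(C[...,2]-.047)<.003)&(abs(r[...,0])<60)&(abs(r[...,1])<90)
b=cv2.minAreaRect(r[m].astype(np.float32));print("bridge",b)
m=(abs(C[...,2]-.012)<.003)&(r[...,0]>-110)&(r[...,0]<-45)&(abs(r[...,1])<42)
p=r[m];print("tray rear edge x",[ (y,np.percentile(p[abs(p[:,1]-y)<5][:,0],2).round(1)) for y in(-35,-20,0,20,35) if (abs(p[:,1]-y)<5).sum()>5])
m=(abs(C[...,2]-.069)<.005)&(abs(r).max(-1)<25);print("button",m.sum(),np.percentile(C[m][:,2],[50,90]) if m.sum() else "")
```

```text
t 21.15 pos [ 0.6213 -0.0009  0.2201] reader mm [-105.8    1.1] F [-0.3  0.5 -0.1] w -0.0000
toolx ang 83.08 tooly ang -6.92 z [-2.e-04 -5.e-04 -1.e+00]
bridge ((-1.0949783325195312, -0.13120269775390625), (66.22552490234375, 130.9840545654297), 0.031759366393089294)
tray rear edge x [(-35, np.float64(-84.4)), (-20, np.float64(-84.0)), (0, np.float64(-84.2)), (20, np.float64(-84.2)), (35, np.float64(-84.1))]
button 0
```

View pics/scene15c.png

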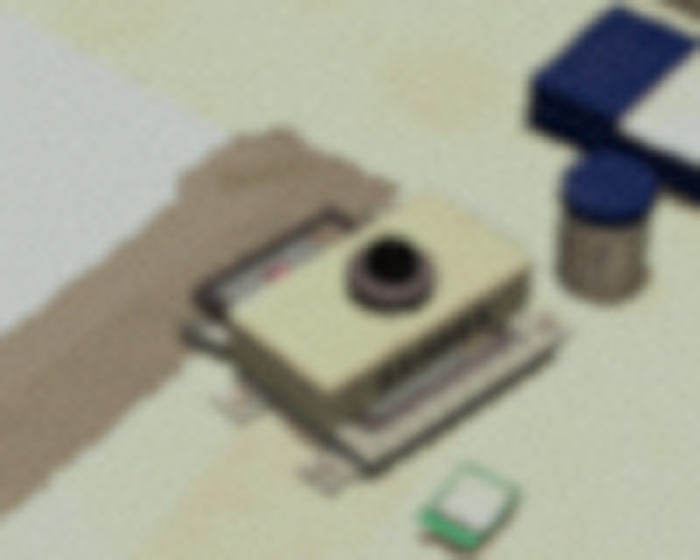

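View pics/wrist15.png

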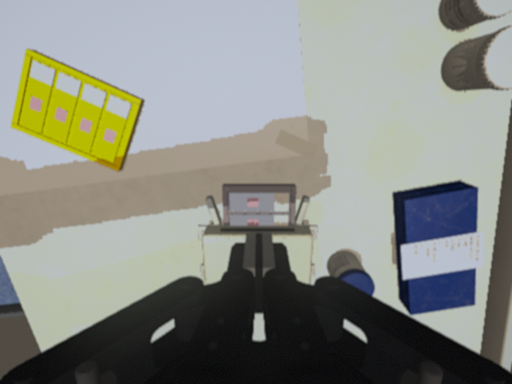

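View pics/scene15.png

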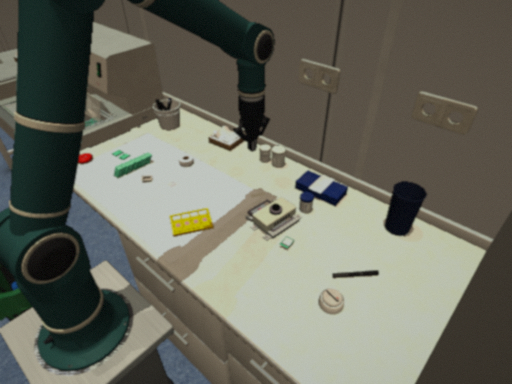

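The pictures show the tray home and square, with its rear edge at x≈-84.2 mm across its width. The button at scene pixel (275,208) looks up, and the bystanders are unmoved.

```bash
python3 -c "
from workcell import env
print(env.job_done())"
```

```text
the job is handed in; nothing more can be done
None
```

The tray is home against the end stop, the start button was then pressed fully down and let go, and the job is handed in at about 21 s of the 72 s allowed. I squared and centred the tray with the two fingertips on its far side, then pushed its rear edge in along the bench. It was never lifted.

**Last checks**
- **Tray home:** the push stalled at 16 N with no further movement. The rear edge then measured x ≈ -84.2 mm across its width, against the -85 mm expected.
- **Button:** it bottomed at 19 N with the fingertips 62.9 mm above the bench. In the scene picture it looks up again, but the wrist depth check for it returned no points because the fingers hid it.
- **Bystanders:** the jar, block, roll, mould, marker, timer and the yellow tray all look unmoved in the last scene picture. I did not measure their positions.
- **Disagreement:** partway through, the scene camera placed the bridge about 4.5 mm along and 2 mm across from the wrist camera's reading. The tray still slid in at 2–6 N.

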